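# Push the square bench dog down

### The arm

A 7-joint arm with a two-finger parallel gripper is mounted at the origin on the work surface. World frame = base frame: x ahead of the robot, y to its left, z up, the work surface at z = 0. Lengths are in m, angles in rad, forces in N, time in s.
With the tool pointing down it reaches from about 0.425 to 0.975 m from the base axis. Payload 16.7 kg.
Tool frame: the origin (TCP) lies at the very end of the fingers, on their centre line; the grasp point (between the pads) lies 19 mm behind it; z points along the fingers, y is the line along which they close (so a half turn about z gives the same grasp; the last joint's range is limited). The gripper opens to 85 mm and grips with 20 to 120 N. Pads are 22 mm wide; open, the fingers measure 114 mm over their backs; the gripper's body (76 mm by 85 mm) begins 54 mm behind the grasp point. The pads swing forward as they close: fully open they stand 13 mm farther back than shut.
Start: joints at [-1.359, 0.426, 0.074, 1.606, -0.034, 1.111, -0.067], TCP at [0.238, 0.632, 0.231] pointing down, gripper open.
Joint ranges: [-2.85, 2.85], [-0.5, 2.14], [-1.23, 1.37], [0.21, 2.46], [-1.02, 4.16], [0.16, 2.05], [-2.73, 2.73]. Speed limits (rad/s): [1.89, 1.89, 2.39, 2.39, 3.01, 3.01, 3.01].

### API

Orientations are given as a unit quaternion [x, y, z, w].
In Python, from plant import bot gives the robot as it stands.
- The arm moves only by the tool send_rows, never from a script. Its argument "rows" is a list of rows, each a list of 3 entries, a list of its own where there are three numbers: the shift along the tool's x, y, z in m, then the turn about the tool's z in degrees, then the closure in counts, from 0 (fully open) to 255 (shut). A call has exactly 8 rows; each row is the pose to reach, as a shift and turn from the pose commanded when the call began, along the tool's axes at that moment; what a row does not reach only later rows make up. A row lasts 1/12 s, in which the tool goes at most 41.7 mm and 7.16 degrees, less where a joint would pass 70% of its speed; a pose out of reach is approached as far as the arm can. A call with a gripper value outside its range is refused whole. The fingers move at their own pace and stop on an object; "newtons" is the grip in N (left out, the last holds). Time passes only in rows, so rows that repeat a pose let the fingers close, or fill a call up. It gives the time, the measured TCP pose, the force, the opening and the grip force at its end, in the units of the state.
- bot.observe(): the state, without advancing time (a new reading comes with each control period).
- bot.get_image(name): name is "scene" or "top"; returns (picture, depth): 384x512x3 uint8, red, green, blue; 384x512 float32, m along the optical axis (not along the pixel's ray), 0 where there is no reading.
- bot.get_calibration(name): a dict with "mtx" (3x3 intrinsics, pixels), "D" ([k1, k2, p1, p2, k3] as OpenCV has them; the pictures are not rectified), "cam_to_world" (4x4, takes a point from camera to world coordinates). Camera axes: x right, y down, z forward; pixel columns grow to the right and rows downward; lengths in m; the calibration is good to about 2 mm. A picture is of the moment at which its call begins. get_calibration takes no time and is no camera call.
- bot.job_done(): hands the job in; it is judged then, once.
The state is a dict: "clock": time; "joints": joint angles; "dq": joint speeds; "joint_efforts": joint torques, N m; "position": TCP position; "tcp_rot": TCP orientation; "ft_force": force on the tool from outside, world axes, zero at the start; "wrist_torque": the same for the moment, N m; "opening": finger opening in m; "finger_force": force on a finger pad.
Only numpy, scipy, OpenCV 4.12 (cv2) and the standard library are available. Lean on these libraries where they do the work, as an engineer would, in place of code of your own. Each camera call takes 0.05 s, during which the arm holds its last target. There are 200 camera calls.

### The job

The next panel has to go over the clamping board: with the fingertips, push the square-headed bench dog gently straight down until its head rests on the board, then take the hand away. Do not pull the dog up, do not touch the four round dogs, which stay standing as they are, and leave everything else lying on the board and bench where it is.

Things in the scene. Friction and masses are not known exactly. Their poses are not given: they have to be found in the camera images.
- square_dog: Square bench dog, brown wood: flat head 42 x 42 mm, 10 mm thick, on a 20 mm shank sliding upright in a hole of the board. Origin: centre of the head's underside, which starts 18 to 26 mm above the board; z up, head's top 10 mm higher. Stays at any height, can be pulled up, goes down under about 4 N to a solid stop, where the underside rests on the board.
- board: Fixed perforated clamping board, 260 mm (its x) by 360 mm (its y), turned up to 15 degrees. Origin: centre of its underside on the bench; z up, its top 45 mm higher. 12 dark holes: rows at x -80, 0, 80 mm, in each y -120, -40, 40, 120 mm. The five dogs stand in holes of the outer two rows, any dog in any of the five places, 80 mm or more apart.
- round_dog_a: One of four alike: a round bench dog in the same brown wood: round head 28 mm across, 10 mm thick, on a 20 mm round shank. Standing 18 to 26 mm above the board. Origin at the centre of the head's underside, z up; the head's top is 10 mm higher. To be left alone.
- round_dog_b: One of four alike: a round bench dog in the same brown wood: round head 28 mm across, 10 mm thick, on a 20 mm round shank. Standing 18 to 26 mm above the board. Origin at the centre of the head's underside, z up; the head's top is 10 mm higher. To be left alone.
- round_dog_c: One of four alike: a round bench dog in the same brown wood: round head 28 mm across, 10 mm thick, on a 20 mm round shank. Standing 18 to 26 mm above the board. Origin at the centre of the head's underside, z up; the head's top is 10 mm higher. To be left alone.
- round_dog_d: One of four alike: a round bench dog in the same brown wood: round head 28 mm across, 10 mm thick, on a 20 mm round shank. Standing 18 to 26 mm above the board. Origin at the centre of the head's underside, z up; the head's top is 10 mm higher. To be left alone.
- tape: Tape measure, a bystander lying on the board: yellow case 56 x 50 mm, 34 mm high, origin at the centre of its underside.
- offcut: Wooden offcut, a bystander lying on the board: 50 x 24 mm, 24 mm high, origin at the centre of its underside, long side along its x.
- pencil: Flat carpenter's pencil, a bystander lying on the board: 150 mm long along its y, 14 mm wide, 8 mm high, origin at the centre of its underside.
- glue: White glue bottle, a bystander standing on the bench left of the board: 66 mm across, 170 mm high, origin at the centre of its underside.
- rule: Steel rule, a bystander lying on the bench to the left: 200 mm long along its x, 30 mm wide, 6 mm thick, origin at the centre of its underside.

How it is judged:
By the outcome, as a careful person would: the job done as asked, in the order asked, and still so for the second after the job is handed in, with the robot touching nothing.
It also fails if it takes over 32 s, if anything falls off the work surface, if the arm or the gripper's body presses on something with over 40 N, if the wrist force passes 120 N, or if a joint passes its speed limit or range.

## Working session

There is one attempt and no reset: what is moved stays moved. The work goes in short steps, Python scripts to look and compute and a tool call to move; the robot and the scene stay as the last step left them, time stands still between calls to the robot, and variables do not carry over. Pictures are saved under pics/ and viewed, at most 10 in all, crops included, and the job is handed in when it is done.

Besides the shell and the picture viewer there is one more tool, called after "Request:" as name(argument=value, ...), one argument or row to a line, values as JSON. send_rows: Moves the arm, as the interface text tells. Its arguments: {"type":"object","properties":{"rows":{"type":"array","items":{"type":"array"}},"newtons":{"type":"number"}},"required":["rows"]}

```bash
mkdir -p pics; python3 - <<'E'
from plant import bot
import cv2,numpy as np
for n in("scene","top"):
    p,d=bot.get_image(n); cv2.imwrite(f"pics/{n}0.png",p[:,:,::-1]); np.save(f"pics/{n}0.npy",d)
    c=bot.get_calibration(n); print(n,c)
print(bot.observe())
E
```

```text
scene {'mtx': array([[433.64124739,   0.        , 257.8441149 ],
       [  0.        , 433.64124739, 187.36593365],
       [  0.        ,   0.        ,   1.        ]]), 'D': array([-0.15768245,  0.        ,  0.        ,  0.        ,  0.        ]), 'cam_to_world': array([[ 0.75690711,  0.47536923, -0.44845927,  0.97619894],
       [ 0.65344016, -0.56139244,  0.50779375, -0.38994807],
       [-0.01037212, -0.677394  , -0.73554727,  0.79381845],
       [ 0.        ,  0.        ,  0.        ,  1.        ]])}
top {'mtx': array([[476.23088947,   0.        , 250.72859348],
       [  0.        , 476.23088947, 189.85016282],
       [  0.        ,   0.        ,   1.        ]]), 'D': array([0.06019622, 0.        , 0.        , 0.        , 0.        ]), 'cam_to_world': array([[ 0.02244872, -0.9988309 ,  0.04281213,  0.47765452],
       [-0.99974136, -0.02258394, -0.00267748,  0.14091983],
       [ 0.00364121, -0.04274095, -0.99907955,  1.17031511],
       [ 0.        ,  0.        ,  0.        ,  1.        ]])}
{'clock': 0.1, 'joints': array([-1.35950044,  0.42666804,  0.07386227,  1.60655207, -0.03406866,
        1.11082939, -0.06710787]), 'dq': array([ 0.00227023, -0.00204199,  0.00127581, -0.00112324, -0.00042991,
        0.00158999,  0.00032448]), 'joint_efforts': array([ 1.10536916e-02, -9.51538754e+01,  3.77268657e+00, -4.64407039e+01,
        1.96243403e-02,  6.43890511e-03, -1.59726108e-05]), 'position': array([0.23819256, 0.63116751, 0.23067787]), 'tcp_rot': array([ 1.79437906e-01,  9.83769119e-01, -5.96806976e-04, -4.99969107e-05]), 'ft_force': array([-0.72250149, -0.25471251, -0.06184739]), 'wrist_torque': array([ 0.10645863, -0.0681835 ,  0.03025842]), 'finger_force': 0.0, 'opening': 0.08548413717266909}
```

View pics/top0.png

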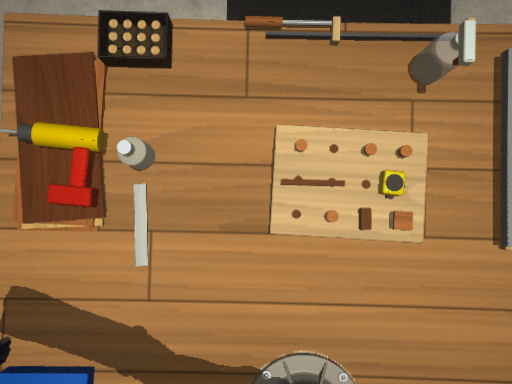

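View pics/scene0.png

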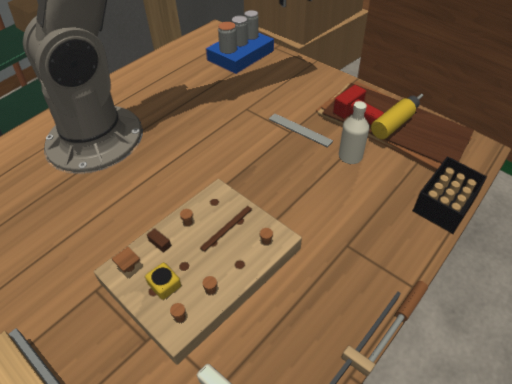

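The top view shows the square head at about (403,220), with the offcut at (365,218) and the tape at (394,183). The round dogs are at (301,146), (370,150), (405,151) and (332,216). In the scene view the square head is at about (125,260).

```bash
cat > h.py <<'E'
import cv2,numpy as np
from plant import bot
def cloud(n,d):
    c=bot.get_calibration(n); v,u=np.mgrid[:384,:512]
    q=cv2.undistortPoints(np.stack([u,v],-1).reshape(-1,1,2).astype(float),c["mtx"],c["D"]).reshape(384,512,2)
    P=np.dstack([q*d[...,None],d]); T=c["cam_to_world"]; return P@T[:3,:3].T+T[:3,3]
E
python3 - <<'E'
from h import *
W={n:cloud(n,np.load(f"pics/{n}0.npy")) for n in("top","scene")}
def box(n,u,v,r,lo,hi):
    p=W[n][v-r:v+r+1,u-r:u+r+1].reshape(-1,3); p=p[(p[:,2]>lo)&(p[:,2]<hi)]
    if len(p)<5: print(n,u,v,len(p));return
    print(n,u,v,len(p),"min",p.min(0).round(4),"max",p.max(0).round(4),"mean",p.mean(0).round(4),"medz",np.median(p[:,2]).round(4), cv2.minAreaRect(p[:,:2].astype(np.float32)*1000))
for u,v,r in((403,220,15),(365,218,14),(394,183,14),(405,151,9),(332,216,9)): box("top",u,v,r,.058,.1)
box("scene",125,257,16,.066,.1)
p=W["top"]; print("board",p[230,340],p[200,380],p[200,418])
# board corners
m=((p[...,2]>.03)&(p[...,2]<.12)).astype(np.uint8); m[:, :255]=0;m[:,440:]=0;m[:115]=0;m[260:]=0
q=p[m>0]; print(cv2.minAreaRect(q[:,:2].astype(np.float32)*1000))
E
python3 - <<'E'
import cv2
a=cv2.imread("pics/top0.png")[130:245,320:430]; b=cv2.imread("pics/scene0.png")[210:325,90:200]
cv2.imwrite("pics/c1.png",cv2.hconcat([cv2.resize(a,(390,400),interpolation=2),cv2.resize(b,(390,400),interpolation=2)]))
E
```

```text
top 403 220 373 min [ 0.4411 -0.23    0.0717] max [ 0.4859 -0.1868  0.0861] mean [ 0.4634 -0.2077  0.0811] medz 0.0814 ((463.5162658691406, -208.1673126220703), (42.044795989990234, 43.879493713378906), 87.01048278808594)
top 365 218 255 min [ 0.4408 -0.142   0.0582] max [ 0.4893 -0.116   0.0748] mean [ 0.4652 -0.128   0.069 ] medz 0.0693 ((465.0664978027344, -128.90289306640625), (25.970640182495117, 48.58454895019531), 89.6793212890625)
top 394 183 582 min [ 0.5158 -0.2129  0.0581] max [ 0.5782 -0.1611  0.0857] mean [ 0.5483 -0.1852  0.0777] medz 0.0792 ((546.6813354492188, -187.36419677734375), (50.14390563964844, 62.43043518066406), 85.90406799316406)
top 405 151 125 min [ 0.6099 -0.2272  0.069 ] max [ 0.6357 -0.2006  0.0851] mean [ 0.6227 -0.2137  0.0778] medz 0.0783 ((622.861328125, -213.90185546875), (26.33431625366211, 25.93860626220703), 88.6651382446289)
top 332 216 116 min [ 0.4573 -0.0613  0.0677] max [ 0.4826 -0.0353  0.0839] mean [ 0.4703 -0.048   0.0779] medz 0.0781 ((470.05731201171875, -48.292171478271484), (25.237743377685547, 25.62880516052246), 55.39458084106445)
scene 125 257 416 min [ 0.4413 -0.234   0.0698] max [ 0.487  -0.1899  0.0836] mean [ 0.4668 -0.213   0.0796] medz 0.0801 ((463.9979248046875, -211.85926818847656), (42.04271697998047, 45.083194732666016), 85.85746002197266)
board [ 0.43615679 -0.07394605  0.04611816] [ 0.50888118 -0.16738849  0.04350323] [ 0.51093171 -0.25576991  0.04398569]
((547.95849609375, -93.02877807617188), (362.2054443359375, 262.2826843261719), 87.83076477050781)
```

View pics/c1.png

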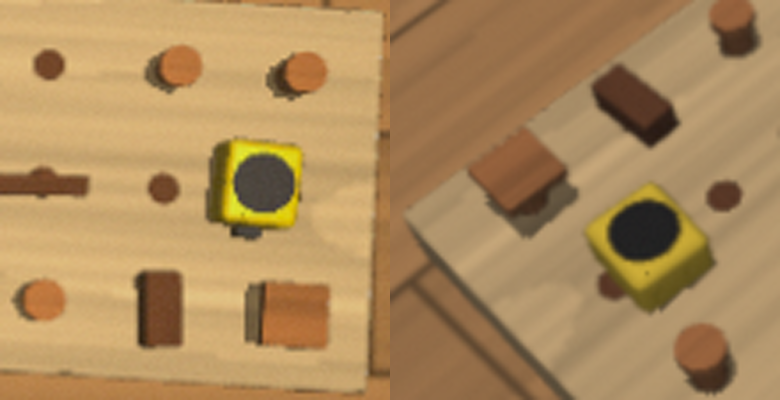

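The square dog sits in hole (-80,-120), at world (0.4635, -0.2095), with its top at about z 0.080. I'll shut the fingers and go round at height, clear of the glue bottle and the base.

Request:
send_rows(
  rows=[
    [[-0.03, -0.018, 0], 0, 255],
    [[-0.06, -0.036, 0], 0, 255],
    [[-0.09, -0.054, 0], 0, 255],
    [[-0.12, -0.072, 0], 0, 255],
    [[-0.15, -0.09, 0], 0, 255],
    [[-0.18, -0.108, 0], 0, 255],
    [[-0.21, -0.126, 0], 0, 255],
    [[-0.226, -0.14, 0], 0, 255],
  ],
  newtons=20,
)

```text
clock: 0.77
position: [0.4029, 0.4174, 0.2312]
tcp_rot: [0.181, 0.983, -0.0, 0.0]
ft_force: [0.9, 0.8, -0.0]
opening: -0.0001
finger_force: 0.0
```

Request:
send_rows(
  rows=[
    [[-0.025, -0.032, 0], -2, 255],
    [[-0.05, -0.064, 0], -4, 255],
    [[-0.075, -0.096, 0], -6, 255],
    [[-0.1, -0.128, 0], -8, 255],
    [[-0.125, -0.16, 0], -10, 255],
    [[-0.15, -0.192, 0], -12, 255],
    [[-0.175, -0.224, 0], -15, 255],
    [[-0.2, -0.256, 0], -18.5, 255],
  ],
)

```text
clock: 1.43
position: [0.497, 0.1086, 0.2313]
tcp_rot: [0.018, 1.0, 0.0, -0.0]
ft_force: [0.6, 0.3, 0.3]
opening: -0.0002
finger_force: 0.0
```

Request:
send_rows(
  rows=[
    [[0.003, -0.04, 0], 0, 255],
    [[0.006, -0.08, 0], 0, 255],
    [[0.009, -0.12, 0], 0, 255],
    [[0.012, -0.16, 0], 0, 255],
    [[0.015, -0.2, 0], 0, 255],
    [[0.018, -0.24, 0], 0, 255],
    [[0.022, -0.28, 0], 0, 255],
    [[0.022, -0.319, 0], 0, 255],
  ],
)

```text
clock: 2.1
position: [0.4617, -0.2093, 0.2314]
tcp_rot: [0.019, 1.0, 0.0, 0.0]
ft_force: [1.0, 0.8, 0.4]
opening: -0.0001
finger_force: 0.0
```

Request:
send_rows(
  rows=[
    [[0, 0, 0.025], 0, 255],
    [[0, 0, 0.05], 0, 255],
    [[0, 0, 0.075], 0, 255],
    [[0, 0, 0.1], 0, 255],
    [[0, 0, 0.115], 0, 255],
    [[0, 0, 0.12], 0, 255],
    [[0, 0, 0.12], 0, 255],
    [[0, 0, 0.12], 0, 255],
  ],
)

```text
clock: 2.77
position: [0.4632, -0.2075, 0.1118]
tcp_rot: [0.019, 1.0, -0.0, 0.0]
ft_force: [0.0, -0.2, 0.7]
opening: -0.0
finger_force: 0.0
```

```bash
python3 - <<'E'
from h import *
s=bot.observe(); print(s["position"],s["ft_force"],s["tcp_rot"],s["joints"].round(2))
a=bot.get_image("top")[0]; b,d=bot.get_image("scene")
cv2.imwrite("pics/c2.png",cv2.hconcat([cv2.resize(a[130:245,320:430],(390,400)),cv2.resize(b[180:325,70:210],(390,400))])[:,:,::-1])
E
```

```text
[ 0.46315294 -0.20752504  0.11184896] [ 0.02132412 -0.15303569  0.7129442 ] [ 1.90323522e-02  9.99818862e-01 -1.06577112e-04  4.51934215e-05] [-0.14  0.34  0.52  2.11 -0.24  0.75  2.07]
```

View pics/c2.png

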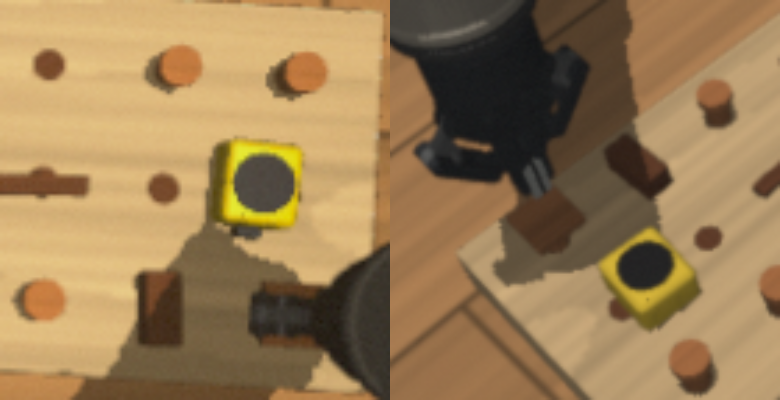

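The hand is over the head, about 30 mm above it. I'll check the tip offset by projecting the TCP into both crops.

```bash
python3 - <<'E'
from h import *
p=bot.observe()["position"]
def pr(n,P):
    c=bot.get_calibration(n); T=np.linalg.inv(c["cam_to_world"])
    return cv2.projectPoints(np.array(P,float).reshape(-1,1,3),cv2.Rodrigues(T[:3,:3])[0],T[:3,3],c["mtx"],c["D"])[0].reshape(-1,2)
for n,(x0,y0,sx,sy) in dict(top=(320,130,390/110,400/115),scene=(70,180,390/140,400/145)).items():
    P=[p,p+[0,.0145,0],p-[0,.0145,0],[.4635,-.2095,.08]]
    q=pr(n,P); print(n,q.round(1).tolist(),((q-[x0,y0])*[sx,sy]).round().tolist())
img,d=bot.get_image("top"); W=cloud("top",d)
for r in (218,220,222): print([tuple(W[r,c].round(3)) for c in range(388,408,2)])
S=cloud("scene",bot.get_image("scene")[1]); m=(S[...,2]>.105)&(S[...,2]<.13)&(abs(S[...,0]-.463)<.06)&(abs(S[...,1]+.21)<.06)
q=S[m]; print(len(q),q.min(0),q.max(0),q.mean(0))
E
```

```text
top [[406.8, 220.3], [400.2, 220.1], [413.5, 220.5], [402.9, 220.0]] [[308.0, 314.0], [284.0, 313.0], [331.0, 315.0], [294.0, 313.0]]
scene [[122.7, 247.0], [128.5, 242.4], [116.8, 251.7], [125.9, 256.9]] [[147.0, 185.0], [163.0, 172.0], [130.0, 198.0], [156.0, 212.0]]
[(np.float64(0.467), np.float64(-0.185), np.float64(0.047)), (np.float64(0.467), np.float64(-0.191), np.float64(0.043)), (np.float64(0.469), np.float64(-0.147), np.float64(0.207)), (np.float64(0.469), np.float64(-0.152), np.float64(0.204)), (np.float64(0.469), np.float64(-0.161), np.float64(0.188)), (np.float64(0.469), np.float64(-0.161), np.float64(0.2)), (np.float64(0.469), np.float64(-0.164), np.float64(0.204)), (np.float64(0.469), np.float64(-0.178), np.float64(0.172)), (np.float64(0.469), np.float64(-0.165), np.float64(0.226)), (np.float64(0.47), np.float64(-0.168), np.float64(0.227))]
[(np.float64(0.462), np.float64(-0.186), np.float64(0.044)), (np.float64(0.462), np.float64(-0.191), np.float64(0.044)), (np.float64(0.465), np.float64(-0.147), np.float64(0.208)), (np.float64(0.465), np.float64(-0.151), np.float64(
[... 381 characters left out ...]
0.458), np.float64(-0.186), np.float64(0.047)), (np.float64(0.46), np.float64(-0.145), np.float64(0.201)), (np.float64(0.461), np.float64(-0.147), np.float64(0.206)), (np.float64(0.461), np.float64(-0.15), np.float64(0.21)), (np.float64(0.461), np.float64(-0.153), np.float64(0.212)), (np.float64(0.461), np.float64(-0.158), np.float64(0.211)), (np.float64(0.461), np.float64(-0.16), np.float64(0.215)), (np.float64(0.461), np.float64(-0.164), np.float64(0.216)), (np.float64(0.462), np.float64(-0.166), np.float64(0.222)), (np.float64(0.462), np.float64(-0.169), np.float64(0.224))]
64 [ 0.46091761 -0.22319169  0.11239059] [ 0.47702079 -0.19516603  0.1288495 ] [ 0.47292665 -0.21076483  0.12326723]
```

The tips are centred to within 2 mm, and the wide part seen from above is the knuckles at z 0.2. I'll descend gently.

Request:
send_rows(
  rows=[
    [[0, -0.001, 0.008], 0, 255],
    [[0, -0.002, 0.016], 0, 255],
    [[0, -0.002, 0.022], 0, 255],
    [[0, -0.002, 0.026], 0, 255],
    [[0, -0.002, 0.029], 0, 255],
    [[0, -0.002, 0.031], 0, 255],
    [[0, -0.002, 0.033], 0, 255],
    [[0, -0.002, 0.035], 0, 255],
  ],
)

```text
clock: 3.63
position: [0.4626, -0.2093, 0.0762]
tcp_rot: [0.019, 1.0, 0.0, -0.0]
ft_force: [-3.6, 1.2, 4.4]
opening: -0.0001
finger_force: 2.0
```

Request:
send_rows(
  rows=[
    [[0, 0, 0.002], 0, 255],
    [[0, 0, 0.004], 0, 255],
    [[0, 0, 0.006], 0, 255],
    [[0, 0, 0.008], 0, 255],
    [[0, 0, 0.01], 0, 255],
    [[0, 0, 0.012], 0, 255],
    [[0, 0, 0.014], 0, 255],
    [[0, 0, 0.015], 0, 255],
  ],
)

```text
clock: 4.3
position: [0.4628, -0.2094, 0.061]
tcp_rot: [0.019, 1.0, -0.0, -0.0]
ft_force: [-3.3, 1.1, 4.0]
opening: 0.0004
finger_force: 1.9
```

The dog is sliding down at about 4 N, with roughly 6 mm left. I'll go in small steps until it reaches the stop.

Request:
send_rows(
  rows=[
    [[0, 0, 0.001], 0, 255],
    [[0, 0, 0.002], 0, 255],
    [[0, 0, 0.003], 0, 255],
    [[0, 0, 0.0035], 0, 255],
    [[0, 0, 0.004], 0, 255],
    [[0, 0, 0.0045], 0, 255],
    [[0, 0, 0.005], 0, 255],
    [[0, 0, 0.005], 0, 255],
  ],
)

```text
clock: 4.97
position: [0.463, -0.2093, 0.0563]
tcp_rot: [0.019, 1.0, -0.0, 0.0]
ft_force: [0.4, -0.7, -0.0]
opening: -0.0005
finger_force: 0.0
```

Request:
send_rows(
  rows=[
    [[0, 0, 0.0003], 0, 255],
    [[0, 0, 0.0006], 0, 255],
    [[0, 0, 0.0009], 0, 255],
    [[0, 0, 0.0012], 0, 255],
    [[0, 0, 0.0015], 0, 255],
    [[0, 0, 0.0015], 0, 255],
    [[0, 0, 0.0015], 0, 255],
    [[0, 0, 0.0015], 0, 255],
  ],
)

```text
clock: 5.63
position: [0.4631, -0.2094, 0.055]
tcp_rot: [0.019, 1.0, -0.0, 0.0]
ft_force: [-1.3, 0.8, 7.9]
opening: -0.0001
finger_force: 3.7
```

Request:
send_rows(
  rows=[
    [[0, 0, 0.0003], 0, 255],
    [[0, 0, 0.0006], 0, 255],
    [[0, 0, 0.0006], 0, 255],
    [[0, 0, 0.0006], 0, 255],
    [[0, 0, 0.0006], 0, 255],
    [[0, 0, 0.0006], 0, 255],
    [[0, 0, 0.0006], 0, 255],
    [[0, 0, 0.0006], 0, 255],
  ],
)

```text
clock: 6.3
position: [0.4632, -0.2094, 0.0549]
tcp_rot: [0.019, 1.0, 0.0, 0.0]
ft_force: [-6.0, 1.8, 20.2]
opening: 0.0002
finger_force: 10.4
```

The force rises without any further travel, so the dog is on its stop. I'll retreat straight up and then away.

Request:
send_rows(
  rows=[
    [[0, 0, -0.002], 0, 255],
    [[0, 0, -0.006], 0, 255],
    [[0, 0, -0.015], 0, 255],
    [[0, 0, -0.035], 0, 255],
    [[0, 0, -0.065], 0, 255],
    [[0, 0, -0.1], 0, 255],
    [[0, 0, -0.14], 0, 255],
    [[0, 0, -0.175], 0, 255],
  ],
)

```text
clock: 6.97
position: [0.4624, -0.2097, 0.2319]
tcp_rot: [0.019, 1.0, -0.0, 0.0]
ft_force: [1.7, 0.3, 0.7]
opening: 0.0002
finger_force: 0.0
```

Request:
send_rows(
  rows=[
    [[0, 0.04, 0], 0, 255],
    [[-0.01, 0.08, 0], 0, 255],
    [[-0.013, 0.12, 0], 0, 255],
    [[-0.016, 0.16, 0], 0, 255],
    [[-0.02, 0.2, 0], 0, 255],
    [[-0.024, 0.24, 0], 0, 255],
    [[-0.027, 0.28, 0], 0, 255],
    [[-0.03, 0.31, 0], 0, 255],
  ],
)

```text
clock: 7.63
position: [0.5044, 0.1027, 0.2299]
tcp_rot: [0.018, 1.0, 0.0, 0.0]
ft_force: [0.5, -0.8, 0.2]
opening: -0.0002
finger_force: 0.0
```

```bash
python3 - <<'E'
from h import *
a,da=bot.get_image("top"); b,d=bot.get_image("scene")
cv2.imwrite("pics/c3.png",cv2.hconcat([cv2.resize(a[110:255,250:440],(400,400)),cv2.resize(b[180:325,70:210],(390,400))])[:,:,::-1])
W=cloud("top",da); p=W[212:229,396:411].reshape(-1,3); print("head z",np.median(p[:,2]),"board",np.median(W[195:203,412:420,2]))
S=cloud("scene",d);q=S.reshape(-1,3);q=q[(abs(q[:,0]-.4635)<.015)&(abs(q[:,1]+.211)<.015)&(q[:,2]<.1)];print("scene z",np.median(q[:,2]))
E
```

```text
head z 0.05547341968365349 board 0.045347302076817586
scene z 0.05522600501741104
```

View pics/c3.png

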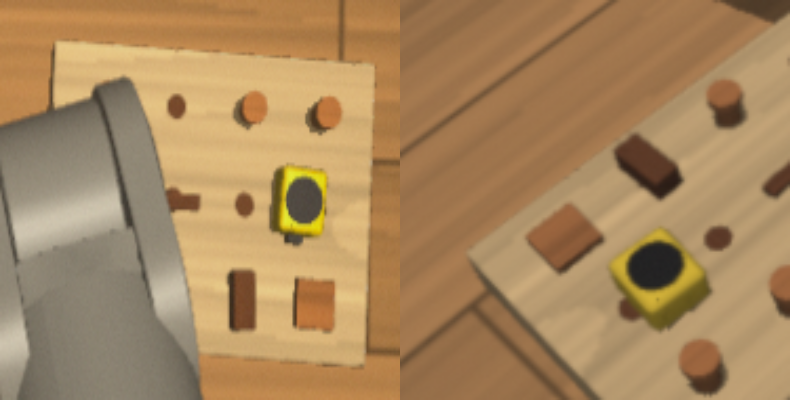

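The head at (315,303) in the left crop now rests on the board, with its top 10 mm above the board surface. The visible neighbours haven't moved and the hand is clear.

```bash
python3 -c "
from plant import bot
print(bot.job_done())"
```

```text
the job is handed in; nothing more can be done
None
```

The square dog is pushed down until its head rests on the board, the hand is clear, nothing else in view moved (the arm hid part of the board in the last look), and the job is handed in.

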